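Clamp a buckle blank in the slide vice

ROBOT

A 6-joint arm with a two-finger parallel gripper is mounted at the origin on the work surface. World frame = base frame: x ahead of the robot, y to its left, z up, the work surface at z = 0. Lengths are in m, angles in rad, forces in N, time in s.
With the tool pointing down it reaches from about 0.35 to 0.725 m from the base axis. Payload 6 kg.
Tool frame: the origin (TCP) lies between the finger pads; the fingertips stand ahead of it and the grasp point (between the pads) lies 11 mm behind it (env.nose_length is the z of the fingertips in the tool frame, in m); z points along the fingers, y is the direction in which the jaws open and shut (so a half turn about z gives the same grasp; the last joint's range is limited). The gripper opens to 85 mm and grips with 20 to 120 N. Pads are 22 mm wide; open, the fingers measure 114 mm over their backs; the gripper's body (76 mm by 85 mm) begins 54 mm behind the grasp point. The pads swing forward as they close: fully open they stand 13 mm farther back than shut.
Start: joints at [1.522, 0.04, 0.085, 0, -1.615, -0.334], TCP at [0.224, 0.557, 0.239] pointing down, gripper open.
Joint ranges: [-2.56, 2.56], [-1.29, 2.01], [-1.08, 1.49], [-3.29, 1.98], [-2.81, -0.18], [-2.99, 2.99]. Speed limits (rad/s): [2.57, 2.57, 3.01, 3.14, 3.14, 3.14].

INTERFACE

Orientations are given as a unit quaternion [w, x, y, z].
In Python, from station import env gives the robot as it stands. Calls block until the motion is done:
- env.move_to(position, orientation): joint-space move of the TCP to a pose.
- env.line_to(position, feed=0.15, rotation=None): straight line of the TCP; rotation=None keeps the orientation; feed is the mean speed in m/s.
- env.movej(angles): joint-space move.
- env.command_gripper(opening, f_grip=None): finger opening in m; f_grip is the grip in N (None keeps the last); returns when the fingers have stopped.
- env.sleep(seconds).
- env.ik(position, orientation): joint angles nearest the present ones, or None.
- env.read_state(): the state.
- env.capture(name): name is "scene" or "top" or "wrist"; returns (picture, depth): 384x512x3 uint8, blue, green, red; 384x512 float32, m along the optical axis (not along the pixel's ray), 0 where there is no reading.
- env.get_calibration(name): a dict with "fx", "fy", "cx", "cy" (pixels), "k1" (the pictures are not rectified: a ray, as slopes to the right and down, at radius r is drawn at 1 + k1 r^2 times it, then the intrinsics apply), "world_to_cam" (4x4, takes a point from world to camera coordinates); the wrist camera has in their place "hand_eye" (4x4, takes a point from camera to tool coordinates, whose origin is the TCP and whose axes are the flange's). Camera axes: x right, y down, z forward; pixel columns grow to the right and rows downward; lengths in m; the calibration is good to about 2 mm. A picture is of the moment at which its call begins: read the wrist's pose just before it. get_calibration takes no time and is no camera call.
A pose or a line that the arm cannot do raises env.MotionError and nothing moves.
- env.close_job(): hands the job in, once; it reports no verdict.
The state is a dict: "time": time; "joints": joint angles; "joint_vel": joint speeds; "joint_torque": joint torques, N m; "eef_pos": TCP position; "ee_rot": TCP orientation; "contact_force": force on the tool from outside, world axes, zero at the start; "wrist_torque": the same for the moment, N m; "opening": finger opening in m.
Only numpy, scipy, OpenCV 4.12 (cv2) and the standard library are available. Lean on these libraries where they do the work, as an engineer would, in place of code of your own. Each camera call takes 0.05 s, during which the arm holds its last target.

TASK

Lay the solid brass plate buckle flat on the bed of the slide vice, between the sprung pad and the stop, with its length across the vice, and let go of it. Then turn the vice's knob clockwise, going along with it as the carriage slides away, until the buckle is held snugly between pad and stop: about 10 newtons on the pad, never hard enough to mark the brass. Let go of the knob and leave the other things on the bench where they are.

Things in the scene. Friction and masses are not known exactly. Their poses are not given: they have to be found in the camera images.
- vice: Low steel slide vice fixed to the bench. Origin: centre of its underside, at bench height. x: the way the carriage travels, towards the stop; z up. A bar 280 mm long (x) and only 44 mm wide (y), its flat top (the bed) 24 mm high, with a foot flange 30 x 60 x 8 mm at each end. At the -x end rides a grey carriage, 80 x 56 mm, top 44 mm high, carrying knob and sprung pad.
- bed (a point): Point on the bed's top on its centre line, 7 mm along +x from the vice's origin, 24 mm high; axes as the vice's. A buckle laid with its centre over it is free of pad and stop. The stop, a steel block 36 x 50 mm, 44 mm high, is locked beyond it; it is re-set for each job and not measured: its face lies anywhere from 22 to 32 mm along +x from this point, so contact must be felt or seen.
- knob_grip (a point): Centre of the black bar knob upright on the carriage, 72 mm high. Bar 52 long (point's x, turns with it), 14 thick, 28 mm tall (58 to 86 mm high); grip its flat sides. Its axis is 77 mm behind the pad's face. Knob, pad and carriage move together 10 mm along the vice's +x per radian turned clockwise. Turning takes about 0.2 N m friction plus 0.01 N m per N on the pad; it stays where left.
- knob (a joint): Angle of the knob, rad: 0 at the start (carriage fully back, bar across the vice, along its y axis), growing clockwise seen from above, at most 4.5. Carriage travel in mm is 10 times this value.
- pad: Sprung steel pad before the carriage, 44 mm wide (y), 26 to 42 mm high. Origin: foot of its free face, on the centre line, 13 mm on the -x side of the vice's origin at knob 0; axes as the vice's. It gives way 1 mm per 6 N. Snug: 4 to 16 N on the buckle (10 N is about 0.18 rad of knob past hard contact with the stop); above 20 N the brass is marked. Pushing the loose buckle takes 1 to 2 N.
- plate: The solid brass plate buckle, a block 56 mm long (x), 30 mm wide (y), 20 mm high, strap slot through its -x end. Origin: centre of its underside. In the vice its x lies along the vice's y, either way round, so that the long sides face pad and stop. About 0.22 kg. Its ends overhang the bed by 6 mm, so it can be held by its ends, 56 mm apart.
- plate_center (a point): Centre of the plate buckle, 10 mm above its underside; axes as the buckle's (x along its 56 mm length). It starts flat on the bench.
- ring_buckle: Round open brass buckle, 54 mm across, 7 mm high, loose on the bench; leave alone.
- frame_buckle: Square open brass buckle frame, 56 x 50 mm, 7 mm high, with a tongue; leave alone.
- thread_spool: Spool of thread, 48 mm across, 62 mm tall; leave alone.
- rivet_jar: Amber jar with a steel cap, 60 mm across, 85 mm tall; leave alone.
- awl: Wood-handled awl lying on the bench; leave alone.
- burnisher: Light wooden burnishing block, 110 x 30 x 24 mm; leave alone.
Not all that is in view belongs to the job. Several things have the shape of the plate; the one meant has the colours described above.

How it is judged:
By the outcome, as a careful person would: the job done as asked, in the order asked, and still so for the second after the job is handed in, with the robot touching nothing.
It also fails if it takes over 70 s, if anything falls off the work surface, if the arm or the gripper's body presses on something with over 40 N, if the wrist force passes 120 N, or if a joint passes its speed limit or range.

## Working session

There is one attempt and no reset: what is moved stays moved. The work goes in short steps, each a Python script; the robot and the scene stay as the last script left them, time stands still between calls to the robot, and variables do not carry over. Pictures are saved under pics/ and viewed, and the job is handed in when it is done.

```bash
ls; mkdir -p pics; python3 - <<'E'
from station import env
import cv2,numpy as np
for n in ("scene","top","wrist"):
    p,d=env.capture(n); cv2.imwrite(f"pics/{n}0.png",p); np.save(f"pics/{n}0.npy",d)
    c=env.get_calibration(n); print(n,{k:(np.round(v,4).tolist() if not np.isscalar(v) else v) for k,v in c.items()})
s=env.read_state(); print(s, env.nose_length)
E
```

```text
pics
scene {'fx': 492.6731303154653, 'fy': 492.6731303154653, 'cx': 249.6169597605841, 'cy': 189.60877783348553, 'k1': -0.1921397128944361, 'world_to_cam': [[-0.2496, 0.9683, 0.0075, 0.1583], [0.653, 0.174, -0.7371, -0.3294], [-0.7151, -0.1791, -0.6757, 1.9897], [0.0, 0.0, 0.0, 1.0]]}
top {'fx': 441.2075625536939, 'fy': 441.2075625536939, 'cx': 255.43760135565933, 'cy': 187.96837708492612, 'k1': -0.005847831976029292, 'world_to_cam': [[-0.0268, -0.9996, -0.0063, 0.0168], [-0.9916, 0.0274, -0.1265, 0.5907], [0.1267, 0.0028, -0.9919, 1.0784], [0.0, 0.0, 0.0, 1.0]]}
wrist {'fx': 275.38219922327636, 'fy': 275.38219922327636, 'cx': 251.90013867944842, 'cy': 187.9061586938256, 'k1': -0.017806065674887843, 'hand_eye': [[-0.0004, -0.957, -0.2902, 0.0749], [1.0, -0.0006, 0.0007, 0.0006], [-0.0009, -0.2902, 0.957, -0.1356], [0.0, 0.0, 0.0, 1.0]]}
{'time': 0.15, 'joints': array([ 1.52172411e+00,  4.07210201e-02,  8.40632145e-02, -3.30254856e-04,
       -1.61553227e+00, -3.33684107e-01]), 'joint_vel': array([-0.00106267, -0.00062292,  0.003784  ,  0.001253  ,  0.00033612,
        0.00019108]), 'joint_torque': array([-6.56096199e-04, -3.68616199e+01,  3.47695398e+01,  6.93612233e+00,
       -4.35007241e-03, -1.81923255e-06]), 'eef_pos': array([0.2239495 , 0.55637709, 0.23849541]), 'ee_rot': array([ 7.13224580e-04,  9.81744156e-01, -1.90204890e-01, -6.44650866e-05]), 'contact_force': array([ 1.01299233, -0.21568824,  0.68869466]), 'wrist_torque': array([-0.032075  ,  0.02283627, -0.00035071]), 'opening': 0.08504235475319519} 0.008
```

View pics/top0.png

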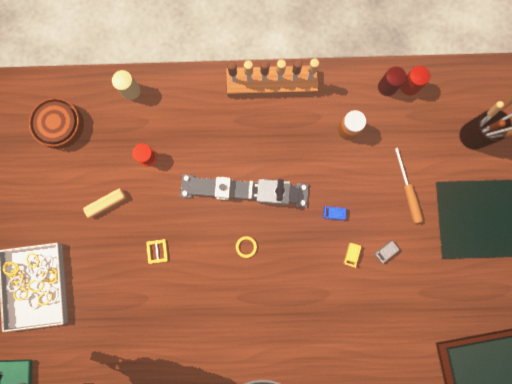

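View pics/scene0.png

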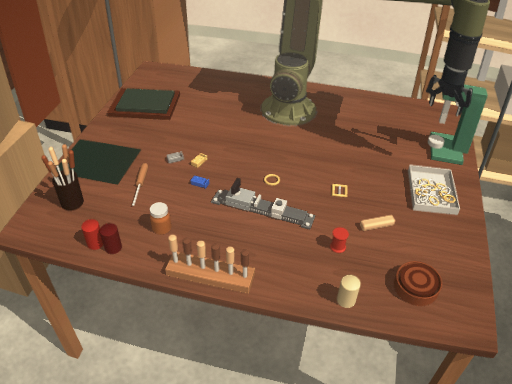

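Top view: the brass plate is at about (353,255), with blue and grey look-alikes at (335,213) and (388,252). The vice runs from (305,195) at the carriage to (185,187), with the stop at (222,188). I'll zoom in next.

```bash
cat > h.py <<'E'
import cv2,numpy as np
from station import env
from scipy.spatial.transform import Rotation as R
def undist(c,px):
    px=np.asarray(px,float).reshape(-1,1,2)
    K=np.array([[c['fx'],0,c['cx']],[0,c['fy'],c['cy']],[0,0,1]])
    return cv2.undistortPoints(px,K,np.array([c['k1'],0,0,0,0.])).reshape(-1,2)
def q2R(q): return R.from_quat([q[1],q[2],q[3],q[0]]).as_matrix()
def cam2world(name,st=None):
    c=env.get_calibration(name)
    if name=='wrist':
        T=np.eye(4);T[:3,:3]=q2R(st['ee_rot']);T[:3,3]=st['eef_pos']
        return T@np.array(c['hand_eye'])
    return np.linalg.inv(np.array(c['world_to_cam']))
def onplane(name,px,z,st=None):
    c=env.get_calibration(name);T=cam2world(name,st)
    n=undist(c,px);d=np.c_[n,np.ones(len(n))]@T[:3,:3].T;o=T[:3,3]
    t=(z-o[2])/d[:,2];return o+d*t[:,None]
def down(yaw):  # tool z down, tool y axis (jaw) direction = yaw angle in world
    yv=np.array([np.cos(yaw),np.sin(yaw),0]);zv=np.array([0,0,-1.]);xv=np.cross(yv,zv)
    q=R.from_matrix(np.c_[xv,yv,zv]).as_quat();return [q[3],q[0],q[1],q[2]]
def cap(name,fn):
    st=env.read_state();p,d=env.capture(name);cv2.imwrite(f"pics/{fn}.png",p);np.save(f"pics/{fn}.npy",d)
    import pickle;pickle.dump(st,open(f"pics/{fn}.pkl","wb"));return st,p,d
def crop(fn,x0,x1,y0,y1,s,out):
    p=cv2.imread(f"pics/{fn}.png")[y0:y1,x0:x1];cv2.imwrite(f"pics/{out}.png",cv2.resize(p,None,fx=s,fy=s,interpolation=cv2.INTER_CUBIC))
E
python3 - <<'E'
from h import *
crop("top0",170,410,140,280,3.3,"topc")
p=cv2.imread("pics/top0.png");h=cv2.cvtColor(p,cv2.COLOR_BGR2HSV)
print(h[255,353],h[246,240])
m=cv2.inRange(h,(20,140,120),(35,255,255))
n,l,s,c=cv2.connectedComponentsWithStats(m)
for i in range(1,n):
    if s[i,4]>30: print(s[i],c[i],onplane("top",c[i],0.02))
cn,_=cv2.findContours(m[235:275,335:375].copy(),0,2)
cc=max(cn,key=cv2.contourArea)+[335,235]
w=onplane("top",cc.reshape(-1,2),0.02)*1000
print(cv2.minAreaRect(w[:,:2].astype(np.float32)))
E
```

```text
[ 28 122 247] [  9 140 140]
((394.6612548828125, -225.38577270507812), (13.352170944213867, 3.164196014404297), 70.0925521850586)
```

View pics/topc.png

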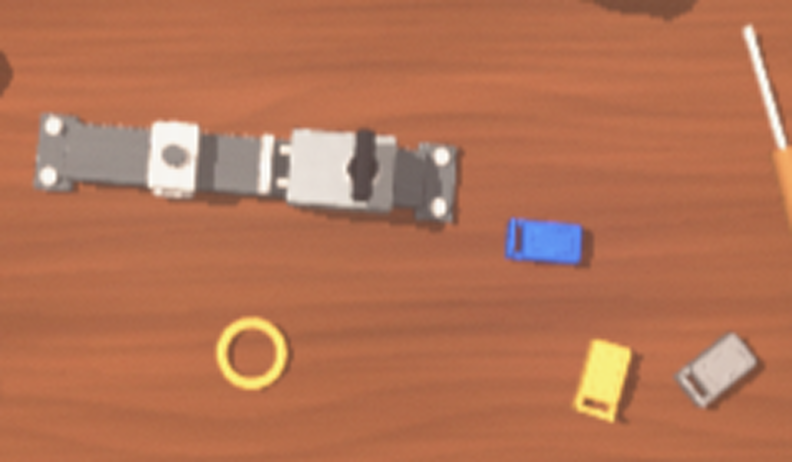

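View pics/wrist0.png

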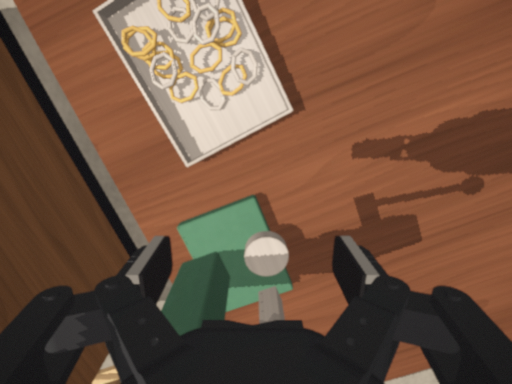

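```bash
python3 - <<'E'
from h import *
p=cv2.imread("pics/top0.png");h=cv2.cvtColor(p,cv2.COLOR_BGR2HSV)
m=cv2.inRange(h,(22,90,150),(35,255,255))
n,l,s,c=cv2.connectedComponentsWithStats(m)
for i in range(1,n):
    if s[i,4]>60: print(s[i],c[i],onplane("top",c[i],0.02).round(4))
    if s[i,4]>60 and abs(c[i][0]-353)<8 and abs(c[i][1]-255)<8:
        cn,_=cv2.findContours((l==i).astype(np.uint8),0,2)
        w=onplane("top",max(cn,key=len).reshape(-1,2),0.02)*1000
        print(cv2.minAreaRect(w[:,:2].astype(np.float32)))
# vice features, px from crop /3.3+offset
def f(x,y,z): print((x,y),onplane("top",[x/3.3+170,y/3.3+140],z).round(4))
for a in [(55,126,.01),(48,176,.01),(442,157,.01),(438,207,.01),(364,165,.086),(364,131,.086),(364,199,.086),(152,158,.044),(198,158,.044),(262,164,.042),(272,164,.042)]: f(*a)
E
```

```text
[ 84 191  38  22 114] [105.65789474 200.14035088] [[0.5723 0.3861 0.02  ]]
[236 237  20  20 124] [245.56451613 246.64516129] [[0.4444 0.0297 0.02  ]]
[147 239  20  24 183] [156.42076503 250.73770492] [[0.4401 0.2553 0.02  ]]
[345 243  16  24 213] [352.6713615  253.53521127] [[ 0.4199 -0.2396  0.02  ]]
((416.9731140136719, -238.5740203857422), (28.839977264404297, 54.14748764038086), 70.26789855957031)
[  3 262  16  17  95] [ 11.42105263 269.31578947] [[0.4032 0.622  0.02  ]]
(55, 126) [[0.625 0.179 0.01 ]]
(48, 176) [[0.5855 0.1848 0.01  ]]
(442, 157) [[ 0.592  -0.1249  0.01  ]]
(438, 207) [[ 0.5527 -0.1201  0.01  ]]
(364, 165) [[ 0.5781 -0.0593  0.086 ]]
(364, 131) [[ 0.6033 -0.0602  0.086 ]]
(364, 199) [[ 0.5531 -0.0585  0.086 ]]
(152, 158) [[0.5931 0.0998 0.044 ]]
(198, 158) [[0.5921 0.0647 0.044 ]]
(262, 164) [[0.5864 0.016  0.042 ]]
(272, 164) [[0.5862 0.0084 0.042 ]]
```

```bash
python3 - <<'E'
from h import *
yaw=np.radians(160.3)
for y in (yaw,yaw-np.pi): print(y, env.ik([.418,-.239,.2],down(y)))
for k in range(4):
  for y0 in (83.8,-96.2):
    y=np.radians(y0)-k*.7
    print(k,y0,env.ik([.58,-.06+.007*k,.063],down(y)))
for y in (83.8+90,83.8-90): print(env.ik([.589,.037,.034],down(np.radians(y))))
E
```

```text
2.7977627909469103 [-0.09903481 -0.28338963 -0.28166539  0.         -1.57252056 -0.24479505]
-0.34382986264288284 [-0.09903481 -0.28338963 -0.28166539  0.         -1.57252056  2.8967976 ]
0 83.8 [ 0.24064147  0.04709213 -0.2313498   0.         -1.2923544  -1.91964821]
0 -96.2 [ 0.24064147  0.04709213 -0.2313498   0.         -1.2923544   1.22194445]
1 83.8 [ 0.25301396  0.04531108 -0.2331929   0.         -1.29229235 -2.6320207 ]
1 -96.2 [ 0.25301396  0.04531108 -0.2331929   0.         -1.29229235  0.50957195]
2 83.8 [ 0.26536221  0.04374814 -0.23480832  0.         -1.29223987  2.93881636]
2 -96.2 [ 0.26536221  0.04374814 -0.23480832  0.         -1.29223987 -0.20277629]
3 83.8 [ 0.27768235  0.04240431 -0.2361958   0.         -1.29219621  2.22649622]
3 -96.2 [ 0.27768235  0.04240431 -0.2361958   0.         -1.29219621 -0.91509643]
[ 0.40217685  0.08790161 -0.24359157  0.         -1.23930314 -0.51038726]
[ 0.40217685  0.08790161 -0.24359157  0.         -1.23930314  2.63120539]
```

```bash
python3 - <<'E'
from h import *
s=env.read_state()
env.line_to(list(s['eef_pos']+[0,0,.05]),feed=.15)
env.move_to([.585,.0,.25],down(np.radians(173.8)))
cap("wrist","w_vice")
env.move_to([.418,-.239,.2],down(np.radians(160.3)))
cap("wrist","w_plate")
print(env.read_state()['time'],env.read_state()['eef_pos'])
E
```

```text
4.225 [ 0.41887097 -0.23833875  0.20022182]
```

View pics/w_vice.png

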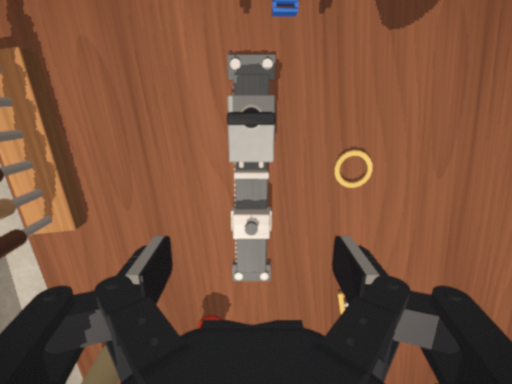

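View pics/w_plate.png

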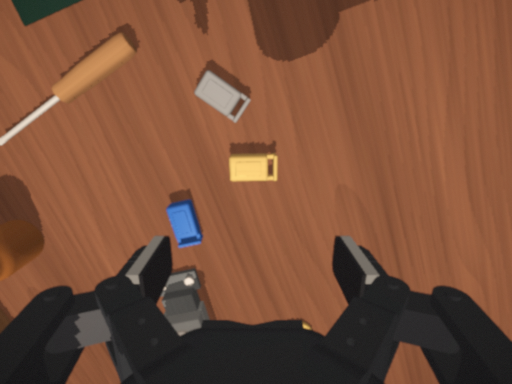

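The vice and the brass plate at (254,168) are both in clear view. Now the measurements.

```bash
python3 - <<'E'
from h import *
import pickle
st=pickle.load(open("pics/w_plate.pkl","rb"));p=cv2.imread("pics/w_plate.png");d=np.load("pics/w_plate.npy")
h=cv2.cvtColor(p,cv2.COLOR_BGR2HSV);print(h[168,250],h[178,250],d[168,245])
m=cv2.inRange(h,(20,80,140),(35,255,255));n,l,s,c=cv2.connectedComponentsWithStats(m)
for i in range(1,n):
    if s[i,4]>300:
        cn,_=cv2.findContours((l==i).astype(np.uint8),0,2)
        print(s[i],c[i])
        for z in (.02,.01):
            w=onplane("wrist",max(cn,key=len).reshape(-1,2),z,st)*1000
            print(z,cv2.minAreaRect(w[:,:2].astype(np.float32)))
T=cam2world("wrist",st);print("cam",T[:3,3])
st=pickle.load(open("pics/w_vice.pkl","rb"))
for x,y,z in [(236,64,.01),(268,64,.01),(238,276,.01),(265,276,.01),(251,118,.086),(228,118,.086),(274,118,.086),(251,180,.042),(251,173,.042),(251,209,.044),(251,237,.044)]:
    print((x,y),onplane("wrist",[x,y],z,st).round(4))
crop("w_vice",200,310,40,290,2.4,"wv")
crop("w_plate",200,310,120,220,7,"wp")
E
```

```text
[ 20 130 252] [ 21 126 252] 0.32173756
[230 155  47  25 887] [250.55016911 168.34611048]
0.02 ((417.7521057128906, -241.28570556640625), (29.176677703857422, 53.41087341308594), 74.10781860351562)
0.01 ((418.49658203125, -239.13677978515625), (30.10027503967285, 55.1015625), 74.10784149169922)
cam [ 0.39423363 -0.30917155  0.33590985]
(236, 64) [[ 0.5927 -0.1246  0.01  ]]
(268, 64) [[ 0.5527 -0.1202  0.01  ]]
(238, 276) [[0.6277 0.182  0.01  ]]
(265, 276) [[0.5852 0.1865 0.01  ]]
(251, 118) [[ 0.5804 -0.0602  0.086 ]]
(228, 118) [[ 0.6046 -0.0628  0.086 ]]
(274, 118) [[ 0.5562 -0.0576  0.086 ]]
(251, 180) [[0.5892 0.0192 0.042 ]]
(251, 173) [[0.5882 0.0099 0.042 ]]
(251, 209) [[0.5934 0.0583 0.044 ]]
(251, 237) [[0.5979 0.0991 0.044 ]]
```

View pics/wv.png

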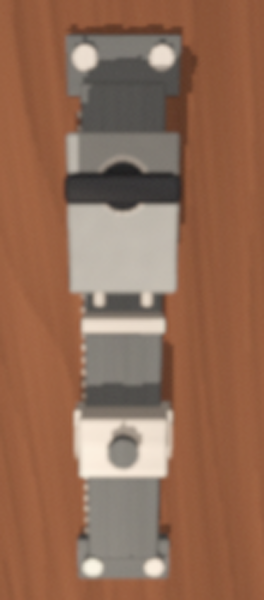

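View pics/wp.png

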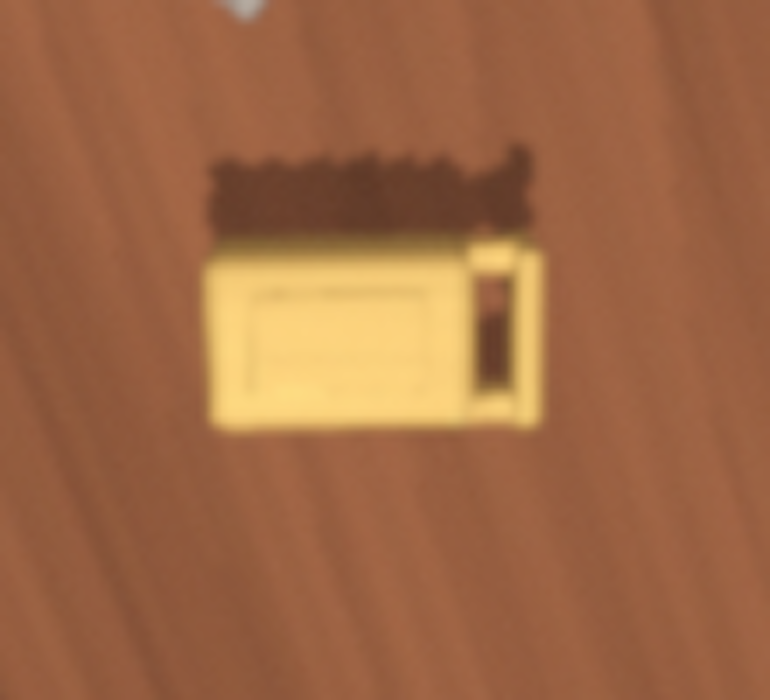

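```bash
python3 - <<'E'
from h import *
q=down(np.radians(162))
env.command_gripper(.072,40)
env.move_to([.4178,-.2395,.08],q)
env.line_to([.4178,-.2395,.0105],feed=.08)
s=env.read_state();print(s['eef_pos'],s['contact_force'])
cap("wrist","w_pre")
env.command_gripper(.04,40)
s=env.read_state();print(s['opening'],s['contact_force'],s['eef_pos'])
cap("wrist","w_grip")
env.line_to([.4178,-.2395,.11],feed=.1)
s=env.read_state();print(s['opening'],s['contact_force'],s['time'])
cap("wrist","w_lift")
p=np.hstack([cv2.imread(f"pics/{n}.png")[180:,90:420] for n in("w_pre","w_lift")]);cv2.imwrite("pics/pick.png",p)
E
```

```text
[ 0.41824978 -0.23964804  0.01111932] [-0.02187597 -0.49381709  1.06783078]
0.05495324161694027 [-0.46683668  0.76995483  3.75846768] [ 0.41838177 -0.23964417  0.01133795]
0.055091502103592115 [-0.09274899 -0.14003373 -1.67271304] 7.6167
```

View pics/pick.png

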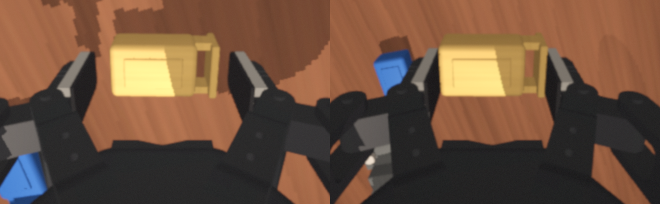

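```bash
python3 - <<'E'
from h import *
import pickle
for n in("w_grip","w_lift"):
    st=pickle.load(open(f"pics/{n}.pkl","rb"));p=cv2.imread(f"pics/{n}.png")
    h=cv2.cvtColor(p,cv2.COLOR_BGR2HSV)
    m=cv2.inRange(h,(14,80,90),(35,255,255));k,l,s,c=cv2.connectedComponentsWithStats(m)
    i=1+np.argmax(s[1:,4]);print(s[i],c[i])
    T=np.eye(4);T[:3,:3]=q2R(st['ee_rot']);T[:3,3]=st['eef_pos']
    cn,_=cv2.findContours((l==i).astype(np.uint8),0,2)
    w=onplane("wrist",max(cn,key=len).reshape(-1,2),st['eef_pos'][2]+.009,st)
    t=(w-T[:3,3])@T[:3,:3]*1000
    print(cv2.minAreaRect(t[:,:2].astype(np.float32)),t.min(0),t.max(0))
crop("w_lift",180,350,190,300,4.5,"wl")
E
```

```text
[ 197  212  112   66 6568] [251.14692448 244.50700365]
((5.492254257202148, -0.5727977752685547), (37.259185791015625, 56.21562194824219), 0.3501945436000824) [-13.29061658 -28.63809242  -9.04156616] [23.97884988 27.57540278 -8.95662333]
[ 197  212  112   66 6452] [250.84934904 244.76766894]
((5.414152145385742, -0.5306243896484375), (37.2851448059082, 56.117740631103516), 0.2630425989627838) [-13.34954986 -28.55179     -9.04927489] [23.95151758 27.56120288 -8.95275491]
```

View pics/wl.png

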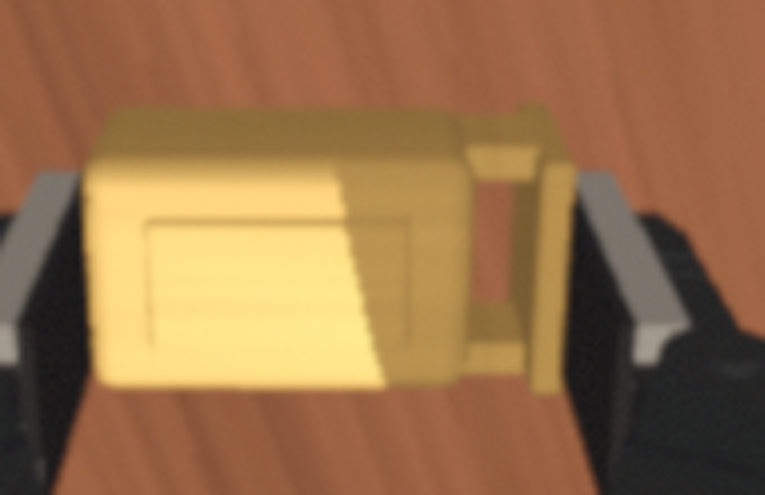

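```bash
cat >> h.py <<'E'
VY=np.radians(83.75);UX=np.array([np.cos(VY),np.sin(VY),0]);O=np.array([.5892,.0303,0])
BED=O+.007*UX; KN=O-.090*UX
E
python3 - <<'E'
from h import *
s=env.read_state()
env.line_to([.4178,-.2395,.16],feed=.2)
q=down(VY+np.pi/2); P=BED+.004*UX
env.move_to([P[0],P[1],.15],q)
env.line_to([P[0],P[1],.06],feed=.12)
s=env.read_state();print(s['eef_pos']-P,s['contact_force'])
cap("wrist","w_above");cap("scene","s_above")
print(s['time'])
crop("s_above",190,340,160,240,5,"sa");crop("w_above",120,380,130,310,3,"wa")
E
```

```text
[ 6.62115099e-04 -5.58195750e-05  6.11534911e-02] [-0.37073387 -0.5145804  -1.76406036]
10.2167
```

View pics/wa.png

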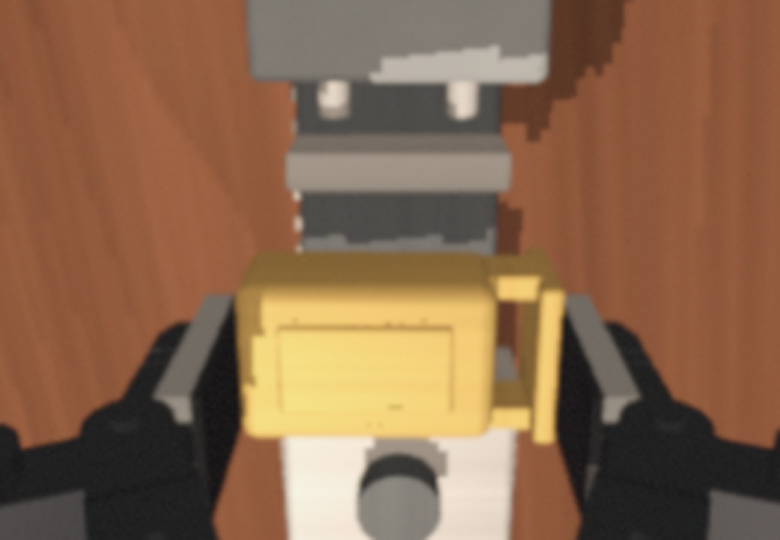

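View pics/sa.png

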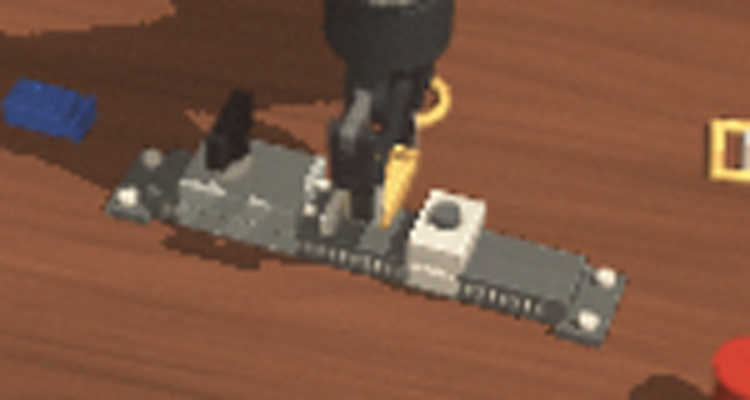

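```bash
python3 - <<'E'
from h import *
import pickle
st=pickle.load(open("pics/w_above.pkl","rb"))
z0=st['eef_pos'][2]
for x,y,z in [(253,193.3,.042),(253,225.5,z0+.009),(253,275.5,z0+.009),(200,250,z0+.009),(306.5,250,z0+.009),(216,188,.042),(290,188,.042)]:
    w=onplane("wrist",[x,y],z,st)[0]-BED
    print((x,y),"along",1000*w@UX,"across",1000*(w@[-UX[1],UX[0],0]))
E
```

```text
(253, 193.3) along -20.67693254993025 across -0.7305114431718612
(253, 225.5) along -12.851376833997193 across -0.770897337229385
(253, 275.5) along 16.214111004790833 across -0.7472378000965354
(200, 250) along 0.9904019025982528 across -28.143454899038975
(306.5, 250) along 0.945897745224903 across 26.859135924055302
(216, 188) along -23.94247454445108 across -22.47338457823827
(290, 188) along -23.95471876586961 across 20.99526294573172
```

```bash
python3 - <<'E'
from h import *
P=BED+.004*UX
env.line_to([P[0],P[1],.040],feed=.06)
z=.040
while z>.0335:
    z-=.001
    env.line_to([P[0],P[1],z],feed=.02)
    f=env.read_state()['contact_force'][2]
    print(round(z,4),round(f,2),env.read_state()['eef_pos'][2])
    if f>0.5: break
env.command_gripper(.072)
s=env.read_state();print(s['opening'],s['contact_force'])
env.line_to([P[0],P[1],.15],feed=.15)
V=BED-.03*UX
env.move_to([V[0],V[1],.19],down(VY+np.pi/2))
cap("wrist","w_placed");print(env.read_state()['time'])
crop("w_placed",140,370,50,330,2.1,"wpl")
E
```

```text
0.039 -1.57 0.03920728986768301
0.038 -2.39 0.03799846119421067
0.037 -1.53 0.03689498037202766
0.036 -1.82 0.03586907845086856
0.035 0.17 0.03539678130577148
0.034 5.02 0.03535054778520358
0.07184959911543487 [ 0.09954885 -1.30718907 -0.25184092]
13.9167
```

View pics/wpl.png

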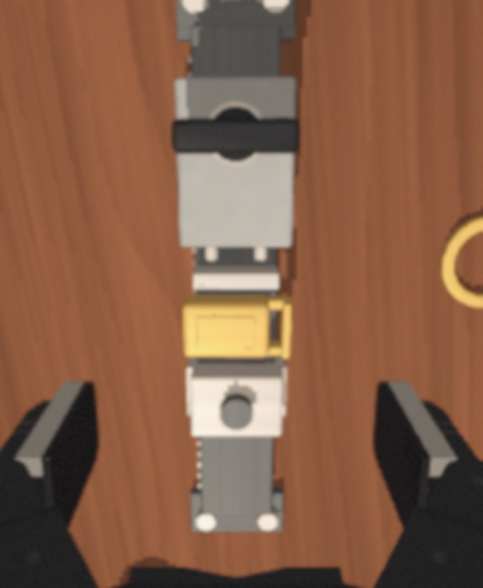

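The buckle lies square between pad and stop, with rows of about 303–357 in the crop. Next I'll measure the gaps and the knob.

```bash
python3 - <<'E'
from h import *
import pickle
st=pickle.load(open("pics/w_placed.pkl","rb"))
for n,x,y,z in [("pad",235,289,.042),("pl0",235,304,.044),("pl1",235,358,.044),("stop",235,378,.044),("knL",172,135,.086),("knR",299,135,.086),("knTop",235,120,.086),("knBot",235,152,.086)]:
    w=onplane("wrist",[x/2.1+140,y/2.1+50],z,st)[0]
    print(n,w.round(4),"along O",(1000*(w-O)@UX).round(1),"across",(1000*((w-O)@[-UX[1],UX[0],0])).round(1))
crop("w_placed",210,300,180,250,8,"wpz")
E
```

```text
pad [0.5891 0.0174 0.042 ] along O -12.8 across -1.3
pl0 [0.5899 0.0248 0.044 ] along O -5.4 across -1.3
pl1 [0.5932 0.0547 0.044 ] along O 24.7 across -1.3
stop [0.5945 0.0662 0.044 ] along O 36.3 across -1.3
knL [ 0.6055 -0.0629  0.086 ] along O -90.9 across -26.4
knR [ 0.5548 -0.0573  0.086 ] along O -90.8 across 24.7
knTop [ 0.5797 -0.0659  0.086 ] along O -96.6 across -1.0
knBot [ 0.5811 -0.0535  0.086 ] along O -84.1 across -1.1
```

View pics/wpz.png

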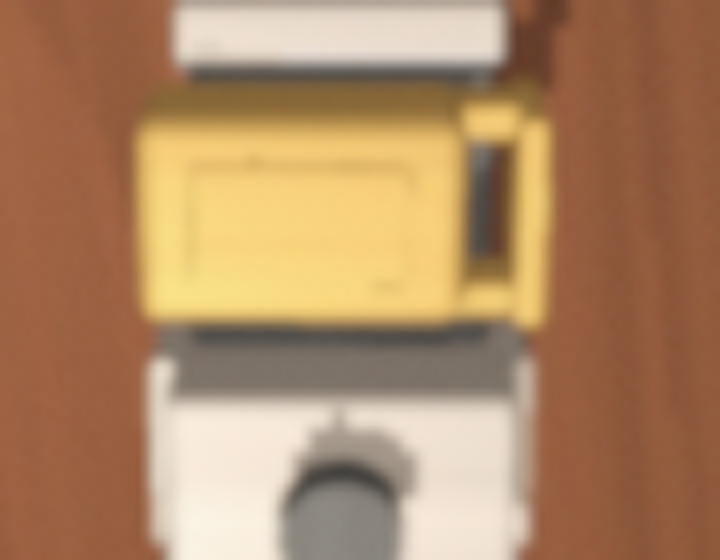

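```bash
cat >> h.py <<'E'
KC=np.array([.5796,-.0597,0]);Y0=VY-np.pi;KZ=.063
def rd(n=5):
    F=[];M=[]
    for _ in range(n):
        s=env.read_state();F.append(s['contact_force']);M.append(s['wrist_torque']);env.sleep(.02)
    return np.mean(F,0),np.mean(M,0),np.std(M,0)
def turn(th,w=.6,c=None):
    c=KC if c is None else c
    p=c+.010*th*UX
    env.line_to([p[0],p[1],KZ],feed=.01*w,rotation=down(Y0-th))
def yawof(s):
    r=q2R(s['ee_rot'])[:,1];return np.arctan2(r[1],r[0])
E
python3 - <<'E'
from h import *
env.command_gripper(.045,60)
env.move_to([KC[0],KC[1],.15],down(Y0))
env.line_to([KC[0],KC[1],KZ],feed=.1)
print(rd())
env.command_gripper(.0,60)
s=env.read_state();print(s['opening'],s['eef_pos']-KC,yawof(s)-Y0)
print(rd())
turn(.2);print(rd(),(Y0-yawof(env.read_state()))%(2*np.pi))
s=env.read_state();print(s['eef_pos'],s['time'])
cap("wrist","w_kn")
E
```

```text
(array([0.11743463, 0.21239039, 0.17311828]), array([-0.02529109, -0.01580888, -0.0096696 ]), array([0.02047017, 0.01942446, 0.02205186]))
0.01293964570435972 [0.00033928 0.00075359 0.06353451] 0.0005038385366749054
(array([-1.00818446,  5.16589959,  2.9863811 ]), array([1.64693167, 0.36266559, 0.02822194]), array([0.07226254, 0.00645023, 0.02133048]))
(array([-1.17554124,  5.72216941,  3.47027854]), array([ 1.82757979,  0.41018395, -0.15074687]), array([0.04317789, 0.02073067, 0.031257  ])) 0.1997811688530775
[ 0.58018991 -0.05693526  0.06354457] 17.9167
```

View pics/w_kn.png

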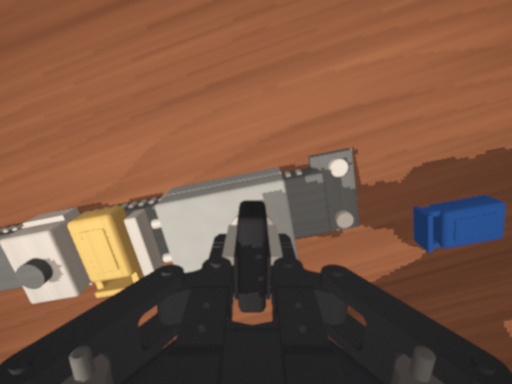

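```bash
python3 - <<'E'
from h import *
c=KC+.0008*UX
for th in (.3,.6,.9,1.2,1.4,1.5,1.55,1.6,1.65,1.7):
    turn(th,.6,c);F,M,sd=rd(8);s=env.read_state()
    print(th,((Y0-yawof(s))%(2*np.pi)).round(4),F.round(2),M.round(3),(1000*(s['eef_pos']-KC)@UX).round(2),s['time'])
    if abs(F@UX)>15: print("stop");break
E
```

```text
0.3 0.2993 [-1.01  2.86  4.82] [ 1.004  0.402 -0.043] 3.82 18.55
0.6 0.5993 [-0.99  3.35  5.49] [ 1.075  0.427 -0.057] 6.91 19.3333
0.9 0.8993 [-1.17  3.51  5.24] [ 1.115  0.413 -0.055] 9.91 20.1167
1.2 1.1993 [-0.92  3.32  4.96] [ 1.093  0.365 -0.045] 12.94 20.9
1.4 1.3987 [-0.84  3.77  5.11] [ 1.185  0.334 -0.16 ] 14.94 21.5167
1.5 1.4988 [-0.56  3.39  5.21] [ 1.147  0.306 -0.155] 15.95 21.9667
1.55 1.5486 [-0.85  3.53  5.36] [ 1.125  0.295 -0.149] 16.45 22.35
1.6 1.5987 [-0.63  3.82  5.26] [ 1.134  0.278 -0.124] 16.97 22.7333
1.65 1.6487 [-0.59  3.52  5.04] [ 1.124  0.281 -0.139] 17.48 23.1167
1.7 1.6987 [-0.59  3.47  5.23] [ 1.118  0.28  -0.134] 17.94 23.5
```

```bash
cat > step.py <<'E'
from h import *
import sys
c=KC+.0008*UX
a,b,d=map(float,sys.argv[1:4])
for th in np.arange(a,b+1e-6,d):
    turn(th,.4,c)
    L=[]
    for _ in range(16):
        s=env.read_state();L.append(np.r_[s['wrist_torque'][2],s['joint_torque'][5],s['contact_force']]);env.sleep(.02)
    L=np.array(L)
    print(th.round(3),((Y0-yawof(s))%(2*np.pi)).round(4),L.mean(0).round(3),"sd",L.std(0)[:2].round(3),(1000*(s['eef_pos']-KC)@UX).round(2),s['time'])
E
python3 step.py 1.72 1.88 .04; python3 - <<'E'
from h import *
cap("wrist","w_k2");crop("w_k2",20,330,60,300,2.4,"wk2")
E
```

```text
1.72 1.7183 [ 0.054 -0.059 -0.382  3.341  4.98 ] sd [0.03  0.011] 18.14 24.0
1.76 1.7585 [-0.056  0.058 -0.389  3.257  5.019] sd [0.029 0.021] 18.56 24.5167
1.8 1.7986 [-0.065  0.059 -0.655  3.293  4.998] sd [0.032 0.021] 18.92 25.0333
1.84 1.8386 [-0.076  0.059 -0.586  3.422  5.148] sd [0.029 0.022] 19.35 25.55
1.88 1.8786 [-0.078  0.059 -0.41   3.42   5.214] sd [0.034 0.021] 19.75 26.0667
```

View pics/wk2.png

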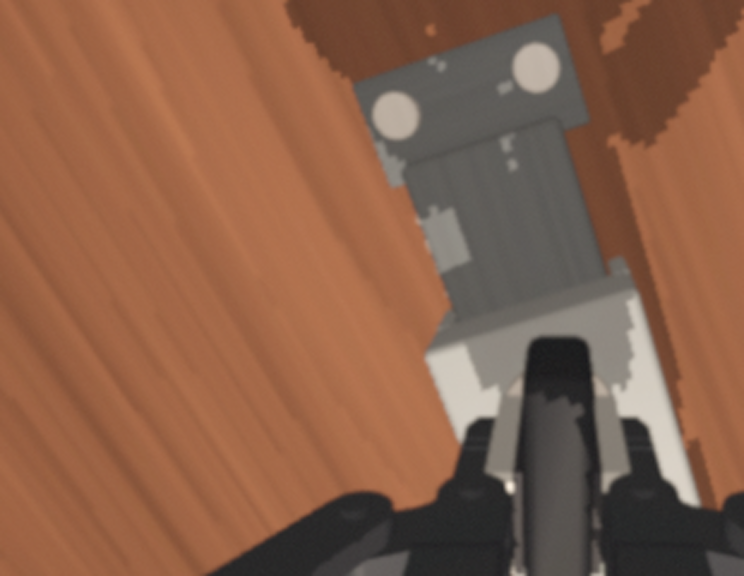

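```bash
sed -i 's/turn(th,.4,c)/turn(th,.6,c)/; s/range(16)/range(10)/; s/"sd",L.std(0)\[:2\]/"first",L[:3,0]/' step.py; python3 step.py 1.93 2.03 .05
```

```text
1.93 1.9287 [-0.124  0.106 -0.712  3.191  5.306] first [-0.147 -0.094 -0.107] 20.24 26.5333
1.98 1.9786 [-0.111  0.087 -0.365  3.268  5.135] first [-0.096 -0.095 -0.128] 20.7 26.95
2.03 2.0285 [-0.06   0.053 -0.508  2.892  5.261] first [-0.045 -0.058 -0.035] 21.22 27.3667
```

```bash
python3 - <<'E'
from h import *
s=env.read_state();p=s['eef_pos']
env.command_gripper(.045)
env.line_to([p[0],p[1],.14],feed=.15)
V=BED-.005*UX
env.move_to([V[0],V[1],.14],down(VY+np.pi/2))
cap("wrist","w_chk");print(env.read_state()['time'])
crop("w_chk",170,330,60,260,2.9,"wc")
E
```

```text
28.9333
```

View pics/wc.png

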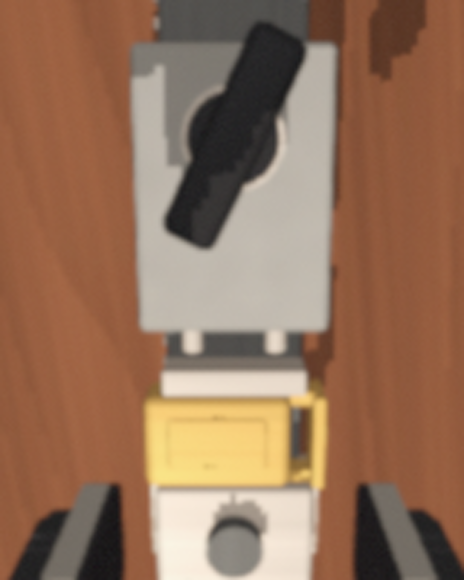

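```bash
python3 - <<'E'
from h import *
import pickle
for n in("w_placed","w_chk"):
    st=pickle.load(open(f"pics/{n}.pkl","rb"));p=cv2.imread(f"pics/{n}.png").astype(float)
    r=(110,260)
    xs=slice(237,243)   # band in clear part
    col=p[r[0]:r[1],xs].mean(1)
    rows=np.arange(*r)
    print(n)
    g=np.abs(np.diff(col,axis=0)).sum(1)
    # subpixel peaks
    for i in range(1,len(g)-1):
        if g[i]>g[i-1] and g[i]>=g[i+1] and g[i]>25:
            a=(g[i-1]-g[i+1])/(2*(g[i-1]-2*g[i]+g[i+1]));y=rows[i]+.5+a
            al=lambda z:(1000*((onplane("wrist",[240,y],z,st)[0]-O)@UX)).round(2)
            print(round(y,2),int(g[i]),"z44",al(.044),"z42",al(.042))
E
python3 - <<'E'
import sys;sys.path.insert(0,'.')
from h import *
a=cv2.imread("pics/w_placed.png")[130:240,205:300];b=cv2.imread("pics/w_chk.png")[140:240,205:300]
cv2.imwrite("pics/cmp.png",np.hstack([cv2.resize(a,(380,440),interpolation=2),cv2.resize(b,(380,440),interpolation=2)]))
E
```

```text
w_placed
122.44 176 z44 -81.57 z42 -81.44
173.64 119 z44 -28.88 z42 -28.38
176.62 38 z44 -25.63 z42 -25.11
179.77 127 z44 -22.18 z42 -21.63
187.47 186 z44 -13.64 z42 -13.04
195.11 69 z44 -5.02 z42 -4.36
199.58 25 z44 0.09 z42 0.79
201.44 28 z44 2.22 z42 2.94
219.56 144 z44 23.57 z42 24.43
222.74 47 z44 27.41 z42 28.31
229.51 123 z44 35.67 z42 36.62
257.39 136 z44 71.18 z42 72.38
w_chk
145.07 143 z44 -40.08 z42 -39.8
173.99 53 z44 -15.29 z42 -14.8
181.16 54 z44 -8.9 z42 -8.35
183.37 27 z44 -6.92 z42 -6.35
187.56 136 z44 -3.12 z42 -2.52
196.23 111 z44 4.84 z42 5.51
198.74 53 z44 7.18 z42 7.87
203.49 31 z44 11.63 z42 12.36
205.49 32 z44 13.52 z42 14.26
228.82 87 z44 36.21 z42 37.16
```

View pics/cmp.png

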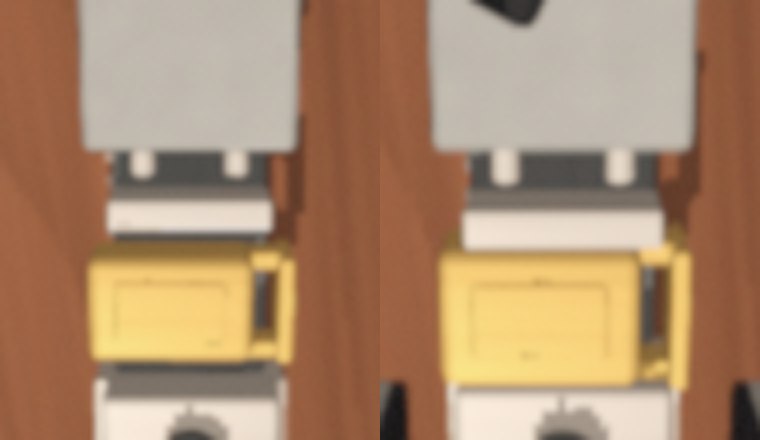

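Buckle abuts both pad and stop. Pad compression comes to about 0.9–1.4 mm, which is 5–8.5 N. I'll re-grip and add roughly 0.055 rad to reach about 10 N.

```bash
python3 - <<'E'
from h import *
c=KC+.0013*UX
p=c+.0203*UX
env.move_to([p[0],p[1],.14],down(Y0-2.03))
env.line_to([p[0],p[1],KZ],feed=.1)
env.command_gripper(0,60)
s=env.read_state();print(s['opening'],(Y0-yawof(s))%(2*np.pi),s['contact_force'],s['wrist_torque'])
turn(2.05,.6,c);turn(2.088,.6,c);print(rd(8),(Y0-yawof(env.read_state()))%(2*np.pi))
p=env.read_state()['eef_pos']
env.command_gripper(.045)
env.line_to([p[0],p[1],.14],feed=.15)
V=BED-.005*UX
env.move_to([V[0],V[1],.14],down(VY+np.pi/2))
cap("wrist","w_chk2")
env.move_to([.45,-.05,.3],down(VY+np.pi/2))
cap("top","t_end");cap("scene","s_end")
s=env.read_state();print(s['time'],s['contact_force'])
for n in("w_placed","w_chk","w_chk2"):
    import pickle
    st=pickle.load(open(f"pics/{n}.pkl","rb"));p=cv2.imread(f"pics/{n}.png").astype(float)
    col=p[110:260,237:243].mean(1);g=np.abs(np.diff(col,axis=0)).sum(1)
    for i in range(1,len(g)-1):
        if g[i]>g[i-1] and g[i]>=g[i+1] and g[i]>45:
            a=(g[i-1]-g[i+1])/(2*(g[i-1]-2*g[i]+g[i+1]));y=110+i+.5+a
            al=lambda z:(1000*((onplane("wrist",[240,y],z,st)[0]-O)@UX)).round(2)
            print(n,round(y,2),int(g[i]),"z44",al(.044),"z42",al(.042))
a=cv2.imread("pics/w_chk2.png")[60:260,170:330];b=cv2.imread("pics/t_end.png")[120:280,110:430]
cv2.imwrite("pics/end.png",np.hstack([cv2.resize(a,(320,400),interpolation=2),cv2.resize(b,(470,235),interpolation=2,).copy() if 0 else cv2.copyMakeBorder(cv2.resize(b,(470,235),interpolation=2),0,165,0,0,0)]))
E
```

```text
0.013027982291501419 2.0299662418170588 [-0.2189251   0.59729199  2.52797372] [-0.06743072 -0.12449208  0.0240895 ]
(array([ 0.79660591, -0.72908754,  5.48929785]), array([-0.14813314, -0.28733578, -0.0416137 ]), array([0.02378163, 0.02604991, 0.0261032 ])) 2.0869677071873856
33.8917 [-0.42134692 -0.07673081 -0.26087922]
w_placed 122.44 176 z44 -81.57 z42 -81.44
w_placed 173.64 119 z44 -28.88 z42 -28.38
w_placed 179.77 127 z44 -22.18 z42 -21.63
w_placed 187.47 186 z44 -13.64 z42 -13.04
w_placed 195.11 69 z44 -5.02 z42 -4.36
w_placed 219.56 144 z44 23.57 z42 24.43
w_placed 222.74 47 z44 27.41 z42 28.31
w_placed 229.51 123 z44 35.67 z42 36.62
w_placed 257.39 136 z44 71.18 z42 72.38
w_chk 145.07 143 z44 -40.08 z42 -39.8
w_chk 173.99 53 z44 -15.29 z42 -14.8
w_chk 181.16 54 z44 -8.9 z42 -8.35
w_chk 187.56 136 z44 -3.12 z42 -2.52
w_chk 196.23 111 z44 4.84 z42 5.51
w_chk 198.74 53 z44 7.18 z42 7.87
w_chk 228.82 87 z44 36.21 z42 37.16
w_chk2 145.5 141 z44 -39.97 z42 -39.69
w_chk2 174.82 52 z44 -14.78 z42 -14.28
w_chk2 187.77 125 z44 -3.15 z42 -2.55
w_chk2 196.31 116 z44 4.7 z42 5.37
w_chk2 199.07 50 z44 7.27 z42 7.96
w_chk2 229.23 88 z44 36.43 z42 37.37
```

View pics/end.png

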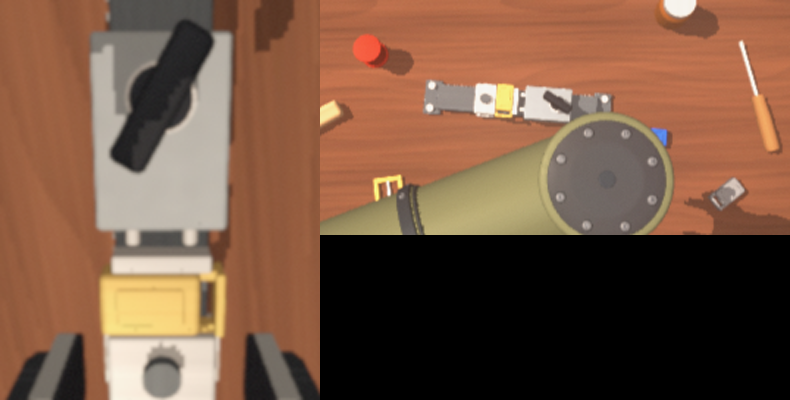

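The scan band crossed a pin, so I'll redo the edge measurement between the pins.

```bash
python3 - <<'E'
from h import *
import pickle
for n in("w_placed","w_chk","w_chk2"):
    st=pickle.load(open(f"pics/{n}.pkl","rb"));p=cv2.imread(f"pics/{n}.png").astype(float)
    xs=(250,255) if n=="w_placed" else (246,256)
    xm=np.mean(xs)
    col=p[155:235,xs[0]:xs[1]].mean(1);g=np.abs(np.diff(col,axis=0)).sum(1)
    for i in range(1,len(g)-1):
        if g[i]>g[i-1] and g[i]>=g[i+1] and g[i]>40:
            a=(g[i-1]-g[i+1])/(2*(g[i-1]-2*g[i]+g[i+1]));y=155+i+.5+a
            al=lambda z:(1000*((onplane("wrist",[xm,y],z,st)[0]-O)@UX)).round(2)
            print(n,round(y,2),int(g[i]),"z44",al(.044),"z42",al(.042))
E
```

```text
w_placed 167.35 139 z44 -35.63 z42 -35.19
w_placed 179.74 128 z44 -22.19 z42 -21.65
w_placed 187.53 194 z44 -13.56 z42 -12.95
w_placed 195.07 65 z44 -5.05 z42 -4.39
w_placed 219.78 126 z44 23.84 z42 24.71
w_placed 222.65 49 z44 27.32 z42 28.21
w_placed 229.29 106 z44 35.42 z42 36.37
w_chk 174.1 114 z44 -15.19 z42 -14.7
w_chk 182.61 48 z44 -7.6 z42 -7.04
w_chk 187.54 136 z44 -3.14 z42 -2.53
w_chk 196.22 108 z44 4.84 z42 5.51
w_chk 198.76 51 z44 7.2 z42 7.89
w_chk 228.53 76 z44 35.93 z42 36.87
w_chk 232.95 69 z44 40.36 z42 41.34
w_chk2 174.9 111 z44 -14.71 z42 -14.21
w_chk2 187.76 125 z44 -3.15 z42 -2.55
w_chk2 196.31 113 z44 4.71 z42 5.38
w_chk2 199.05 48 z44 7.26 z42 7.95
w_chk2 229.12 76 z44 36.33 z42 37.28
```

Estimates scatter between about 9 and 15 N. To cancel perspective bias, I'll photograph from exactly the same pose relative to the carriage as in the unloaded picture.

```bash
python3 - <<'E'
from h import *
import pickle
V=BED-.03*UX
ps=pickle.load(open("pics/w_placed.pkl","rb"))['eef_pos']
T=V+.02087*UX
env.move_to([T[0],T[1],.19],down(VY+np.pi/2)); env.sleep(.3)
cap("wrist","w_c3"); s=env.read_state();print(s['time'],1000*((s['eef_pos']-ps)@UX),s['eef_pos'][2]-ps[2])
for n in("w_placed","w_c3"):
    st=pickle.load(open(f"pics/{n}.pkl","rb"));p=cv2.imread(f"pics/{n}.png").astype(float)
    for xs in((246,250),(250,254),(254,258)):
        col=p[155:240,xs[0]:xs[1]].mean(1);g=np.abs(np.diff(col,axis=0)).sum(1);o=[]
        for i in range(1,len(g)-1):
            if g[i]>g[i-1] and g[i]>=g[i+1] and g[i]>60:
                a=(g[i-1]-g[i+1])/(2*(g[i-1]-2*g[i]+g[i+1]));y=155+i+.5+a
                w=[(1000*((onplane("wrist",[np.mean(xs),y],z,st)[0]-O)@UX)).round(2) for z in(.044,.042)]
                o.append((round(y,2),w))
        print(n,xs,o)
a=cv2.imread("pics/w_placed.png")[150:240,205:300];b=cv2.imread("pics/w_c3.png")[150:240,205:300]
cv2.imwrite("pics/cmp2.png",np.hstack([cv2.resize(a,(380,360),interpolation=2),cv2.resize(b,(380,360),interpolation=2)]))
E
```

```text
35.0333 21.409471277429798 0.0005420832439229917
w_placed (246, 250) [(np.float64(167.36), [np.float64(-35.63), np.float64(-35.18)]), (np.float64(179.76), [np.float64(-22.17), np.float64(-21.63)]), (np.float64(187.53), [np.float64(-13.56), np.float64(-12.96)]), (np.float64(195.19), [np.float64(-4.91), np.float64(-4.25)]), (np.float64(219.71), [np.float64(23.76), np.float64(24.62)]), (np.float64(229.49), [np.float64(35.65), np.float64(36.61)]), (np.float64(236.87), [np.float64(44.82), np.float64(45.84)])]
w_placed (250, 254) [(np.float64(167.35), [np.float64(-35.63), np.float64(-35.19)]), (np.float64(179.74), [np.float64(-22.19), np.float64(-21.65)]), (np.float64(187.53), [np.float64(-13.56), np.float64(-12.95)]), (np.float64(195.07), [np.float64(-5.05), np.float64(-4.39)]), (np.float64(219.77), [np.float64(23.84), np.float64(24.7)]), (np.float64(229.26), [np.float64(35.38), np.float64(36.33)]), (np.float64(233.18), [np.float64(40.22), np.float64(41.2)]), (np.float64(237.23), [np.float64(45.28), np.float64(46.3)])]
w_placed (254, 258) [(np.float64(167.35), [np.float64(-35.63), np.floa
[... 1095 characters left out ...]
6.03)]), (np.float64(219.25), [np.float64(45.06), np.float64(45.93)]), (np.float64(221.68), [np.float64(48.0), np.float64(48.88)]), (np.float64(236.31), [np.float64(66.05), np.float64(67.06)])]
w_c3 (254, 258) [(np.float64(166.54), [np.float64(-14.85), np.float64(-14.41)]), (np.float64(177.34), [np.float64(-3.13), np.float64(-2.61)]), (np.float64(184.3), [np.float64(4.55), np.float64(5.13)]), (np.float64(211.5), [np.float64(35.8), np.float64(36.6)]), (np.float64(215.3), [np.float64(40.31), np.float64(41.15)]), (np.float64(219.78), [np.float64(45.7), np.float64(46.57)]), (np.float64(222.73), [np.float64(49.27), np.float64(50.17)]), (np.float64(235.41), [np.float64(64.92), np.float64(65.93)])]
```

View pics/cmp2.png

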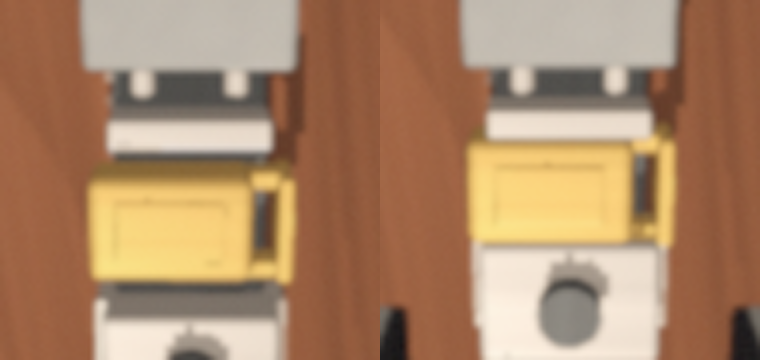

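Like-for-like, the pad's back edge gives 1.74–1.83 mm of compression, about 10.5–11 N, which is snug. The gripper is clear of everything, so I'm handing in.

```bash
python3 - <<'E'
from h import *
print(env.read_state()['contact_force']);env.close_job()
E
```

```text
[-0.63684205  0.31237364  0.40221336]
the job is handed in; nothing more can be done
```

I laid the solid brass plate buckle flat across the vice bed and let go. I then turned the knob clockwise to 2.087 rad in two grips, following the carriage as it slid, and let go of the knob. The job is handed in. The last clock reading was 35 s, and the gripper was clear of everything with no contact force.

**What the last checks showed:**
- **Fit:** in the last pictures the buckle sits square and flat against both pad and stop.
- **Clamping force:** the pad's back edge, seen from the same view loaded and unloaded, shows about 1.75 mm of compression. That is about 10.5 N, inside the 4 to 16 N range.
- **Other things on the bench:** I did not touch any of them. In the last top picture, the things the arm does not hide look to be in place; I did not measure them.

**What disagreed or did not work:**
- **Pad's front edge:** it read about 2.6 mm, roughly 16 N. I discounted it because it also made the pad look 0.8 to 1 mm thinner than before.
- **Stop and buckle edges:** these gave 7 to 15 N, with the middle near 11 N.
- **Wrist torque:** the readings were too noisy to show exactly when contact began, so the force rests on the pictures and the knob angle.

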